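Home the reaction wheel on its index stop and set the holding brake

ROBOT

A 6-joint arm with a two-finger parallel gripper is mounted at the origin on the work surface. World frame = base frame: x ahead of the robot, y to its left, z up, the work surface at z = 0. Lengths are in m, angles in rad, forces in N, time in s.
With the tool pointing down it reaches from about 0.4 to 0.925 m from the base axis. Payload 3.4 kg.
Tool frame: the origin (TCP) lies at the very end of the fingers, on their centre line; the grasp point (between the pads) lies 19 mm behind it; z points along the fingers, y is the line along which they close (so a half turn about z gives the same grasp; the last joint's range is limited). The gripper opens to 85 mm and grips with 20 to 120 N. Pads are 22 mm wide; open, the fingers measure 114 mm over their backs; the gripper's body (76 mm by 85 mm) begins 54 mm behind the grasp point. The pads swing forward as they close: fully open they stand 13 mm farther back than shut.
Start: joints at [1.089, 0.307, 1.506, -0, 1.328, -0.073], TCP at [0.229, 0.528, 0.231] pointing down, gripper open.
Joint ranges: [-3.12, 3.12], [-1.05, 2.28], [0.14, 2.33], [-1.42, 4.57], [0.1, 2.73], [-2.68, 2.68]. Speed limits (rad/s): [2.57, 2.57, 3.14, 3.14, 3.14, 3.14].

INTERFACE

Orientations are given as a rotation vector (axis times angle).
In Python, from plant import robot gives the robot as it stands. The module is installed in compiled form; this text tells all that it offers.
- The arm moves only by the shell command python3 -m crank 'ROWS' [FORCE]. ROWS is JSON, a list of rows, each a list of 7 numbers: the turn, a rotation vector about the tool's x, y, z in degrees, then the shift along the tool's x, y, z in m, then the opening in per cent of the stroke, from 0 (shut) to 100 (fully open). In form: [[wx, wy, wz, tx, ty, tz, claw], ...]. A call has exactly 8 rows; each row is the pose to reach, as a shift and turn from the pose commanded when the call began, along the tool's axes at that moment; what a row does not reach only later rows make up. A row lasts 1/10 s, in which the tool goes at most 50 mm and 8.59 degrees, less where a joint would pass 70% of its speed; a pose out of reach is approached as far as the arm can. A call with a gripper value outside its range is refused whole. The fingers move at their own pace and stop on an object; FORCE is the grip in N (left out, the last holds). Time passes only in rows, so rows that repeat a pose let the fingers close, or fill a call up. It gives the time, the measured TCP pose, the force, the opening and the grip force at its end, in the units of the state.
- robot.sense(): the state, without advancing time (a new reading comes with each control period).
- robot.grab_frame(name): name is "scene" or "top" or "wrist"; returns a dict with "color" (420x560x3 uint8, red, green, blue), "depth" (420x560 float32, m along the optical axis (not along the pixel's ray), 0 where there is no reading), "fovy" (degrees; the focal length in pixels is half the picture's height over the tangent of half this angle, whatever the lens; pixels are square), "cx", "cy" (the principal point, pixels), "world_to_cam" (4x4, takes a point from world to camera coordinates); the wrist camera has in their place "hand_eye" (4x4, takes a point from camera to tool coordinates, whose origin is the TCP and whose axes are the flange's). Camera axes: x right, y down, z forward; pixel columns grow to the right and rows downward; lengths in m; the calibration is good to about 2 mm. A picture is of the moment at which its call begins: read the wrist's pose just before it.
- robot.job_done(): hands the job in; it is judged then, once.
The state is a dict: "t": time; "q": joint angles; "qd": joint speeds; "effort": joint torques, N m; "ee_pos": TCP position; "ee_rot": TCP orientation; "ft_force": force on the tool from outside, world axes, zero at the start; "torque": the same for the moment, N m; "finger_gap": finger opening in m; "grip_force": force on a finger pad.
Only numpy, scipy, OpenCV 4.12 (cv2) and the standard library are available. Lean on these libraries where they do the work, as an engineer would, in place of code of your own. Each camera call takes 0.05 s, during which the arm holds its last target. There are 200 camera calls.

TASK

Turn the spoked reaction wheel counter-clockwise (seen from above) by pushing on a spoke or the rim until the lug on its rim comes up against the stop screw in the upright index stop, and hold it firmly home there for a moment with a push of about 12 N at the middle of a spoke, never pushing the wheel with more than 17 N. Leave the wheel resting against the screw, then press the raised half of the rocker switch fully down to set the holding brake. Leave the other things on the bench alone.

Things in the scene. Friction and masses are not known exactly. Their poses are not given: they have to be found in the camera images.
- wheel: bare aluminium reaction wheel lying level on a vertical axle: diameter 262 mm, rim 14 mm wide (inner radius 117) and 26 mm tall, four straight spokes at 90 degrees along its +x, +y, -x, -y axes, each 12 mm wide. Origin on the axle, 75 mm above the bench, z up. Spoke undersides are 11 mm and tops 27 mm above the origin, rim 6 to 32 mm. The one lug is on the rim at the end of the +x spoke
- hub (a point): top of the wheel's 60 mm wide hub, on the axle, 105 mm above the bench (a 28 mm wide cap stands 10 mm higher); axes as wheel. Bearing: steady drag of 0.2 N m (2.7 N at mid-spoke, 75 mm out), no spring; the wheel stays where it is left. Lug to stop_face is 0.6 to 1.8 rad counter-clockwise. Outside 62 mm radius it is open 40 mm or more below the spokes
- lug_face (a point): middle of the flat leading face of the lug, a steel block that sticks out 38 mm beyond the rim, 16 mm wide and 18 mm tall, 150 mm from the axle at 94 mm above the bench; the face lies in the vertical plane through the axle; axes as wheel
- stop: index stop: a rigid steel upright 20 mm x 18 mm just outside the rim, top 115 mm above the bench, on a dark arm clamped to the stand's foot, with an adjustable brass screw through it. Origin on the wheel's axle 20 mm above the bench; x points from the axle along the upright's front face. The wheel is home when the lug is on the screw's tip, before the x axes of wheel and stop come in line
- stop_face (a point): where the brass stop screw comes out of the upright's front face, 150 mm from the axle at 94 mm above the bench. The screw (10 mm thick, 12 mm round tip, head behind) stands out toward the lug, square to the face, by 4 to 44 mm; its setting differs each time, is not reported and does not move when pushed: feel for it. The lug meets its tip that far before this point (0.03 to 0.29 rad)
- panel: glossy red switch panel, a box 150 x 90 x 45 mm fixed to the bench, origin at the centre of its underside, x along its length towards the small indicator dome (52 mm from the centre, top 59 mm above the bench); the rocker's pivot runs across it along y, 25 mm to the -x side of the centre, 61 mm above the bench
- rocker (a joint): angle of the black rocker (56 mm long, 30 mm wide, a shallow V) in rad: 0 = off, the half away from the dome raised; 0.35 = on, that half pressed down level, its top then 66 mm above the bench. It stays where it is left; pressing takes about 3 to 6 N and ends on a hard stop
- rocker_press (a point): point to press on the top of the rocker's raised half, 21 mm from the pivot; about 73 mm above the bench when off and 66 mm when on
- stand: the fixed stand under the wheel: a grey round foot 240 mm in diameter and 20 mm tall with a dark column 80 mm in diameter up to the wheel; origin at the centre of its underside, on the wheel's axle
- enclosure: bystander: silver motor driver enclosure with ribs, 130 x 100 x 50 mm, origin at the centre of its underside
- toroid: bystander: black ferrite toroid, 52 mm across, 16 mm tall, origin at the centre of its underside
- stiffener: bystander: green circuit board stiffener, an angle strip 130 x 14 x 14 mm, origin under its middle
- clamp: bystander: small steel thermocouple clamp, 45 x 18 x 38 mm, origin at the centre of its underside
- screwdriver: bystander: screwdriver lying on the bench, about 200 mm long
- bearing: bystander: steel bearing ring, 42 mm across, 12 mm tall, origin at the centre of its underside
There are look-alikes about, which are no part of the job. There is more than one size of the panel; the job needs the smaller.

How it is judged:
On the way, in this order (a step that is already met when the one before it is completed fails the run):
1. the lug is pressed firmly home on the stop screw, with more than 3.5 N between them (contact force between wheel and stop above 3.5 N), for 0.3 s.
2. the rocker is pressed on with the lug still resting on the screw (value of joint rocker above 0.28 rad and contact force between wheel and stop above 0.4 N), for 0.2 s.
At the end, for the whole second after the job is handed in: the lug still bears on the stop screw (more than 0.4 N, held by the bearing's drag), the wheel is still, and the rocker is on (over 0.28 of 0.35 rad) (all of step 2 and angular speed of wheel below 0.05 rad/s); the robot touches nothing.
It fails at once if the wheel is pushed with more than 17 N (contact force between any of the fingers, the arm and wheel above 17 N).
It fails at once if the lug is slammed into the stop (over 17 N) (contact force between stop and wheel above 17 N).
It fails at once if a bystander is moved by more than 15 mm (distance of any of enclosure, toroid, stiffener, clamp, screwdriver, bearing from where it was at the start of the episode above 0.015 m).
It also fails if it takes over 67 s, if anything falls off the work surface, if the arm or the gripper's body presses on something with over 40 N, if the wrist force passes 120 N, or if a joint passes its speed limit or range.

## Working session

There is one attempt and no reset: what is moved stays moved. The work goes in short steps, Python scripts to look and compute and a shell command to move; the robot and the scene stay as the last step left them, time stands still between calls to the robot, and variables do not carry over. Pictures are saved under pics/ and viewed, at most 10 in all, crops included, and the job is handed in when it is done.

```bash
mkdir -p pics
cat > h.py <<'E'
import numpy as np,cv2,pickle
from plant import robot
from scipy.spatial.transform import Rotation as R
def grab(n):
    s=robot.sense(); f=robot.grab_frame(n); f['s']=s
    if n=='wrist':
        T=np.eye(4);T[:3,:3]=R.from_rotvec(s['ee_rot']).as_matrix();T[:3,3]=s['ee_pos']
        f['c2w']=T@f['hand_eye']
    else: f['c2w']=np.linalg.inv(f['world_to_cam'])
    pickle.dump(f,open(n+'.pkl','wb')); return f
def ld(n): return pickle.load(open(n+'.pkl','rb'))
def foc(f): return f['color'].shape[0]/2/np.tan(np.radians(f['fovy'])/2)
def pt(f,u,v,z=None):
    "world point of pixel; with z: ray cut with plane z"
    d=np.array([(u-f['cx'])/foc(f),(v-f['cy'])/foc(f),1.])
    M=f['c2w']
    if z is None: return M[:3,:3]@(d*f['depth'][int(round(v)),int(round(u))])+M[:3,3]
    r=M[:3,:3]@d; return M[:3,3]+r*(z-M[2,3])/r[2]
def save(f,name,crop=None,k=1):
    c=f['color'][:,:,::-1]
    if crop: x0,y0,x1,y1=crop; c=c[y0:y1,x0:x1]
    cv2.imwrite('pics/'+name,cv2.resize(c,None,fx=k,fy=k,interpolation=cv2.INTER_CUBIC))
E
python3 - <<'E'
from h import *
for n in('top','scene'):
    f=grab(n); save(f,n+'0.png',k=1.42); print(n,f['fovy'],f['cx'],f['cy'],f['c2w'].round(3).tolist())
s=robot.sense();print({k:np.round(v,3).tolist() for k,v in s.items()}, R.from_rotvec(s['ee_rot']).as_matrix().round(3).tolist())
E
```

```text
top 47.074473989184966 288.55718792257534 201.15530893623423 [[0.014, -0.999, 0.038, 0.422], [-1.0, -0.014, 0.004, 0.047], [-0.004, -0.038, -0.999, 1.348], [0.0, 0.0, 0.0, 1.0]]
scene 53.653091649250634 278.53920091065294 213.38490196135902 [[0.209, 0.58, -0.787, 1.307], [0.978, -0.119, 0.172, -0.134], [0.006, -0.806, -0.592, 0.698], [0.0, 0.0, 0.0, 1.0]]
{'t': 0.1, 'q': [1.089, 0.308, 1.508, 0.0, 1.328, -0.073], 'qd': [0.001, 0.0, -0.002, -0.002, 0.0, -0.0], 'effort': [-0.0, -45.853, -25.261, -0.0, 0.006, 0.0], 'ee_pos': [0.228, 0.527, 0.23], 'ee_rot': [-0.638, -3.076, 0.003], 'ft_force': [0.07, -0.365, -0.628], 'torque': [0.051, -0.045, -0.021], 'grip_force': 0.0, 'finger_gap': 0.085} [[-0.918, 0.398, -0.001], [0.398, 0.918, -0.002], [0.0, -0.002, -1.0]]
```

View pics/top0.png

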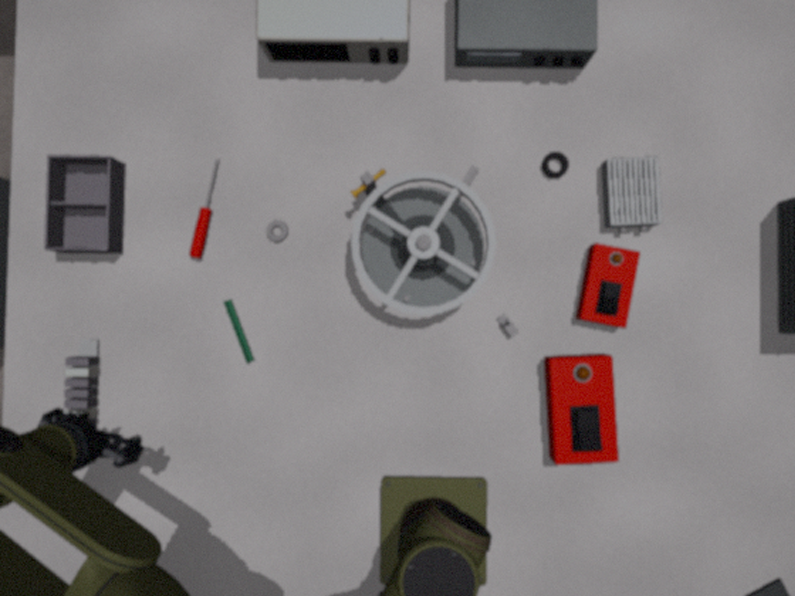

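View pics/scene0.png

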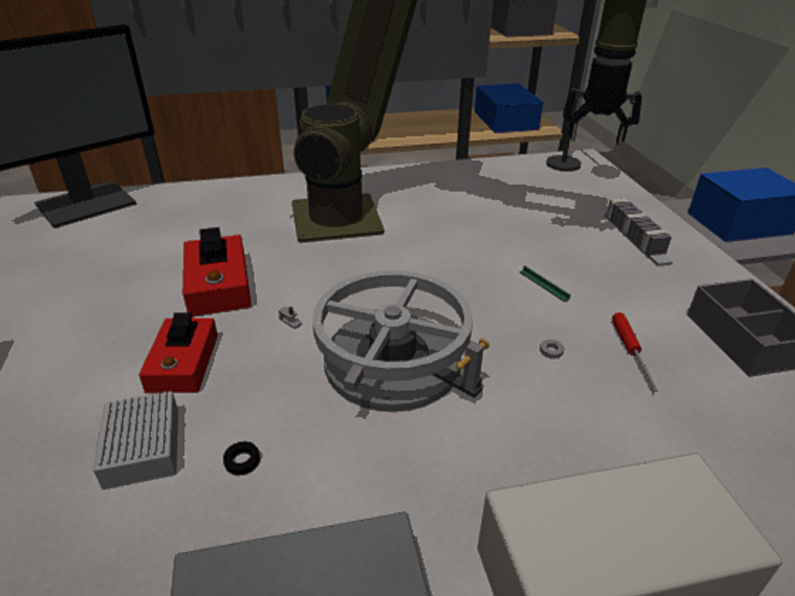

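Top picture: wheel hub at (424,242) and lug at (472,175) in the ×1.42 picture. The stop upright is at (367,185) with the brass screw through it. There are two red panels, at (608,285) and (583,410), and the upper one looks smaller. I'll confirm in a crop.

Run:
```python
from h import *
f=ld('top'); save(f,'crop1.png',(230,100,470,280),3.3)
# red blobs
hsv=cv2.cvtColor(f['color'],cv2.COLOR_RGB2HSV); m=((hsv[...,0]<8)|(hsv[...,0]>172))&(hsv[...,1]>150)&(hsv[...,2]>60)
n,l,st,c=cv2.connectedComponentsWithStats(m.astype('uint8'))
for i in range(1,n):
    if st[i,4]>300:
        v,u=np.nonzero(l==i); r=cv2.minAreaRect(np.c_[u,v].astype('float32'))
        P=[pt(f,*p,z=.045).round(3).tolist() for p in cv2.boxPoints(r)]
        print(st[i],P,np.linalg.norm(np.diff(P,axis=0),axis=1), pt(f,*c[i]))
print('hub',pt(f,424/1.42,242/1.42),pt(f,424/1.42,242/1.42,z=.115),'lug',pt(f,472/1.42,175/1.42))
```

```text
[ 406  172   44   58 1452] [[0.414, -0.264, 0.045], [0.558, -0.29, 0.045], [0.541, -0.382, 0.045], [0.398, -0.355, 0.045]] [0.1463284  0.09355747 0.14552663] [ 0.47817368 -0.31554142  0.06958447]
[ 384  250   51   77 2707] [[0.339, -0.205, 0.045], [0.348, -0.331, 0.045], [0.147, -0.342, 0.045], [0.139, -0.217, 0.045]] [0.12632102 0.20130077 0.12525574] [ 0.24936235 -0.2676453   0.06520628]
hub [0.54780152 0.02793653 0.11455677] [0.54775628 0.0279435  0.115     ] lug [ 0.67385961 -0.0587465   0.0998314 ]
```

View pics/crop1.png

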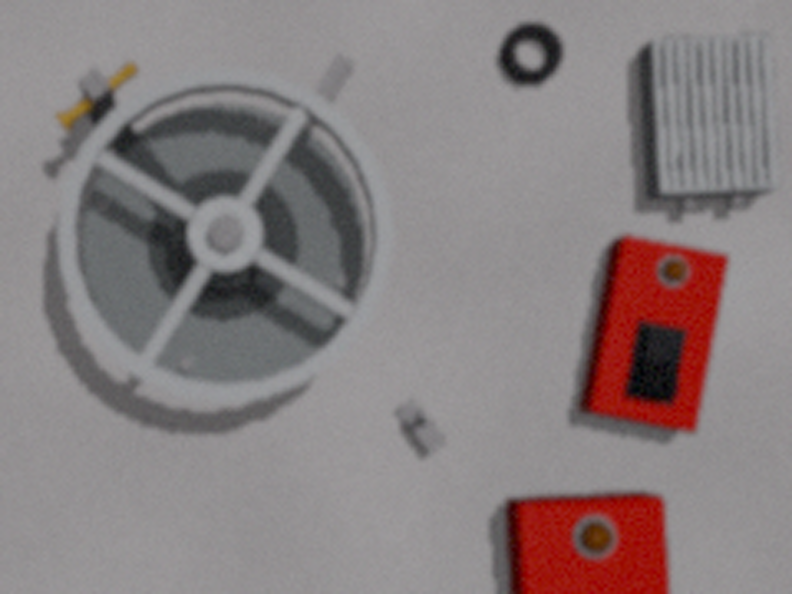

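Candidate panels: upper one, crop px (655,335), 146×93 mm; lower one, crop px (585,545), 201×126 mm. The job's panel is 150×90 mm, so the upper one is the right one. The crop also shows the screw tip at (133,68), the lug at (336,78) and the hub cap at (224,233).

```bash
cat > geo.py <<'E'
from h import *
f=ld('top'); P=lambda a,b,z:pt(f,230+a/3.3,100+b/3.3,z)
hub=P(224,233,.115); hub2=(P(301,113,.102)+P(150,363,.102)+P(103,158,.102)+P(350,310,.102))/4
print('hub',hub,hub2)
an=lambda p:np.degrees(np.arctan2(p[1]-hub[1],p[0]-hub[0]))
for n,a,b,z in[('sp+x',301,113,.102),('-x',150,363,.102),('+y',103,158,.102),('-y',350,310,.102),('lug',336,78,.103),('upright',95,88,.115),('tip',133,68,.094),('head',65,118,.094)]:
    p=P(a,b,z);print(n,p.round(4),an(p).round(1),np.linalg.norm((p-hub)[:2]).round(4))
c=np.array([P(a,b,.045) for a,b in[(622,238),(727,256),(693,431),(586,410)]])
print(c.round(4),c.mean(0),np.linalg.norm(np.diff(c,axis=0),axis=1))
x=((c[0]+c[1])-(c[2]+c[3]));x/=np.linalg.norm(x);print('dome',P(674,270,.059),'px',x,np.degrees(np.arctan2(x[1],x[0])),'rockmid',P(655,363,.064),'press',c.mean(0)-.046*x)
E
python3 geo.py
```

```text
hub [0.54725896 0.02976573 0.115     ] [0.5464386  0.02799968 0.102     ]
sp+x [ 0.6442 -0.0298  0.102 ] -31.6 0.1138
-x [0.4456 0.0862 0.102 ] 151.0 0.1162
+y [0.6065 0.1256 0.102 ] 58.3 0.1127
-y [ 0.4894 -0.07    0.102 ] -120.1 0.1153
lug [ 0.6722 -0.057   0.103 ] -34.8 0.1521
upright [0.6594 0.1319 0.115 ] 42.3 0.1517
tip [0.6798 0.1035 0.094 ] 29.1 0.1517
head [0.6392 0.1568 0.094 ] 54.1 0.1568
[[ 0.5547 -0.2979  0.045 ]
 [ 0.5411 -0.384   0.045 ]
 [ 0.3974 -0.3565  0.045 ]
 [ 0.4133 -0.2691  0.045 ]] [ 0.47661993 -0.32684902  0.045     ] [0.0871592  0.14632912 0.08883508]
dome [ 0.5278353  -0.33643409  0.059     ] px [ 0.98100186 -0.19399831  0.        ] -11.186213774525742 rockmid [ 0.4520513  -0.31984204  0.064     ] press [ 0.43149384 -0.3179251   0.045     ]
```

```bash
python3 -m crank '[[0,0,8,-0.035,-0.023,0,0],[0,0,16,-0.07,-0.046,0,0],[0,0,24,-0.105,-0.07,0,0],[0,0,32,-0.14,-0.093,0,0],[0,0,40,-0.175,-0.116,0,0],[0,0,48,-0.21,-0.139,0,0],[0,0,56,-0.245,-0.163,0,0],[0,0,64,-0.28,-0.186,0,0]]' 40
cat > go.py <<'E'
import sys
from h import *
# shift in tool axes and wz to reach x,y,z with tool-x heading yaw(deg)
s=robot.sense();M=R.from_rotvec(s['ee_rot']).as_matrix()
g=np.array([float(v) for v in sys.argv[1:4]]);yaw=float(sys.argv[4])
G=np.c_[[np.cos(np.radians(yaw)),np.sin(np.radians(yaw)),0],[np.sin(np.radians(yaw)),-np.cos(np.radians(yaw)),0],[0,0,-1]]
print('t',s['t'],'pos',s['ee_pos'].round(4) if hasattr(s['ee_pos'],'round') else s['ee_pos'],'yaw',np.degrees(np.arctan2(M[1,0],M[0,0])).round(2),'F',np.round(s['ft_force'],2))
print('rot',np.degrees(R.from_matrix(M.T@G).as_rotvec()).round(2),'shift',(M.T@(g-np.array(s['ee_pos']))).round(4))
E
python3 go.py .5945 -.0367 .2 58
```

```text
t: 0.9
ee_pos: [0.4119, 0.2439, 0.2311]
ee_rot: [-2.177, -2.265, 0.001]
ft_force: [0.8, 0.4, 0.3]
finger_gap: 0.0002
grip_force: 0.0
t 0.9 pos [0.4119 0.2439 0.2311] yaw 92.26 F [0.79 0.39 0.27]
rot [-2.000e-02  2.000e-02  3.426e+01] shift [-0.2876  0.1715  0.031 ]
```

```bash
python3 -m crank '[[0,0,4,-0.036,0.021,0.004,0],[0,0,9,-0.072,0.043,0.008,0],[0,0,13,-0.108,0.064,0.012,0],[0,0,17,-0.144,0.086,0.016,0],[0,0,21,-0.18,0.107,0.02,0],[0,0,26,-0.216,0.129,0.023,0],[0,0,30,-0.252,0.15,0.027,0],[0,0,34.2,-0.288,0.171,0.03,0]]'
python3 - <<'E'
from h import *
f=grab('wrist'); save(f,'w1.png',k=1.42)
f=grab('top'); save(f,'t1.png',(230,100,390,240),4)
E
python3 go.py .5945 -.0367 .076 58
```

```text
t: 1.7
ee_pos: [0.5957, -0.036, 0.2005]
ee_rot: [-2.744, -1.527, 0.001]
ft_force: [1.1, 0.3, 0.3]
finger_gap: 0.0001
grip_force: 0.0
t 1.8 pos [ 0.5982 -0.039   0.2002] yaw 58.06 F [ 0.5   0.32 -0.44]
rot [0.13 0.07 0.06] shift [ 0.0002 -0.0046  0.1242]
```

View pics/w1.png

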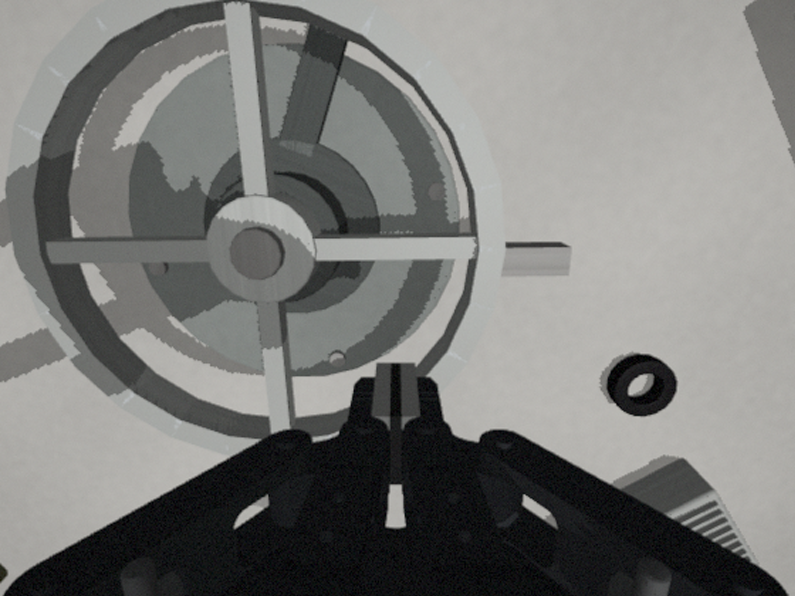

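Wrist view: hub cap at (257,252). The lug spoke runs right along row ~247 to (475,247), with the lug at (538,259). The shut fingers sit below that spoke, inside the open quadrant.

Run:
```python
from h import *
f=ld('wrist');Q=lambda a,b,z=None:pt(f,a/1.42,b/1.42,z)
h=Q(257,252,.115);print('hub',h,Q(257,252))
for a,b,z in[(475,247,.102),(330,247,.102),(50,251,.102),(538,259,.103),(535,244,.103)]:
    p=Q(a,b,z);print(p,np.degrees(np.arctan2(p[1]-h[1],p[0]-h[0])),np.linalg.norm((p-h)[:2]))
```

```text
hub [0.55114233 0.02867312 0.115     ] [0.55064493 0.02867215 0.11366255]
[ 0.64891788 -0.03167262  0.102     ] -31.6823232581398 0.11489850601005004
[0.58180066 0.00991716 0.102     ] -31.457201282630045 0.03594049603445666
[0.45036039 0.08876702 0.102     ] 149.1933721172106 0.11733829458814238
[ 0.67492579 -0.05535926  0.103     ] -34.171248366659064 0.14961212087424824
[ 0.67722935 -0.04707096  0.103     ] -30.99444346984744 0.14708875472070781
```

```bash
python3 -m crank '[[0,0,0,0,0,0.03,0],[0,0,0,0,0,0.06,0],[0,0,0,0,-0.001,0.09,0],[0,0,0,0,-0.002,0.115,0],[0,0,0,0,-0.002,0.124,0],[0,0,0,0.002,-0.002,0.124,0],[0,0,0,0.005,-0.002,0.124,0],[0,0,0,0.008,-0.002,0.124,0]]'
python3 go.py .5985 -.0343 .076 58.7
```

```text
t: 2.6
ee_pos: [0.5993, -0.0263, 0.0789]
ee_rot: [2.741, 1.532, 0.004]
ft_force: [-0.6, -0.5, -0.0]
finger_gap: 0.0002
grip_force: 0.0
t 2.6 pos [ 0.5993 -0.0263  0.0789] yaw 58.39 F [-0.63 -0.53 -0.02]
rot [ 0.16 -0.08 -0.31] shift [-0.0073  0.0035  0.0029]
```

```bash
python3 -m crank '[[0,0,0,0.001,0.001,0,0],[0,0,0,0.002,0.002,0,0],[0,0,0,0.003,0.003,0,0],[0,0,0,0.004,0.003,0,0],[0,0,0,0.005,0.003,0,0],[0,0,0,0.006,0.003,0,0],[0,0,0,0.007,0.003,0,0],[0,0,0,0.008,0.003,0,0]]'
python3 go.py .5985 -.0343 .076 58.7
```

```text
t: 3.4
ee_pos: [0.6047, -0.0217, 0.0774]
ee_rot: [2.742, 1.532, -0.0]
ft_force: [-1.2, -2.3, 1.1]
finger_gap: -0.0003
grip_force: 1.5
t 3.4 pos [ 0.6047 -0.0217  0.0774] yaw 58.37 F [-1.16 -2.26  1.09]
rot [ 0.02  0.02 -0.33] shift [-0.014   0.0014  0.0014]
```

```bash
python3 -m crank '[[0,0,-1,0.0013,0.0002,0,0],[0,0,-3,0.0039,0.0006,0,0],[0,0,-5,0.0065,0.0009,0,0],[0,0,-7,0.0091,0.0011,0,0],[0,0,-9,0.0117,0.0012,0,0],[0,0,-11,0.0143,0.0013,0,0],[0,0,-13,0.017,0.0012,0,0],[0,0,-15,0.0196,0.001,0,0]]'
python3 go.py .549 .0286 .077 90
```

```text
t: 4.2
ee_pos: [0.6159, -0.0051, 0.0774]
ee_rot: [2.517, 1.88, 0.0]
ft_force: [-1.3, -2.4, 1.6]
finger_gap: -0.0001
grip_force: 1.5
t 4.2 pos [ 0.6159 -0.0051  0.0774] yaw 73.5 F [-1.26 -2.42  1.63]
rot [ 1.00e-02  0.00e+00 -1.65e+01] shift [ 0.0133 -0.0737  0.0004]
```

```bash
python3 -m crank '[[0,0,-2,0.0026,0.0004,0,0],[0,0,-4,0.0052,0.0008,0,0],[0,0,-6,0.0078,0.001,0,0],[0,0,-8,0.0104,0.0012,0,0],[0,0,-10,0.013,0.0013,0,0],[0,0,-12,0.0156,0.0012,0,0],[0,0,-14,0.0183,0.0011,0,0],[0,0,-16,0.0209,0.0009,0,0]]'
python3 -m crank '[[0,0,-2,0.0026,0.0004,0,0],[0,0,-4,0.0052,0.0008,0,0],[0,0,-6,0.0078,0.001,0,0],[0,0,-8,0.0104,0.0012,0,0],[0,0,-10,0.013,0.0013,0,0],[0,0,-12,0.0156,0.0012,0,0],[0,0,-13,0.0169,0.0011,0,0],[0,0,-14,0.0183,0.0011,0,0]]'
python3 - <<'E'
from h import *
f=grab('top'); save(f,'t2.png',(230,90,390,210),4.5)
E
python3 go.py .549 .0286 .077 90
```

```text
t: 5.0
ee_pos: [0.6226, 0.0147, 0.0773]
ee_rot: [-2.231, -2.212, 0.0]
ft_force: [-1.5, -2.8, 2.4]
finger_gap: 0.0
grip_force: 1.5
t: 5.8
ee_pos: [0.6238, 0.0329, 0.0772]
ee_rot: [1.946, 2.466, -0.001]
ft_force: [-0.5, -3.0, 1.0]
finger_gap: -0.0003
grip_force: 1.5
t 5.85 pos [0.6238 0.0333 0.0772] yaw 103.48 F [-0.19 -1.63  0.  ]
rot [-1.000e-02 -1.000e-02  1.348e+01] shift [ 0.0129 -0.0738  0.0002]
```

View pics/t2.png

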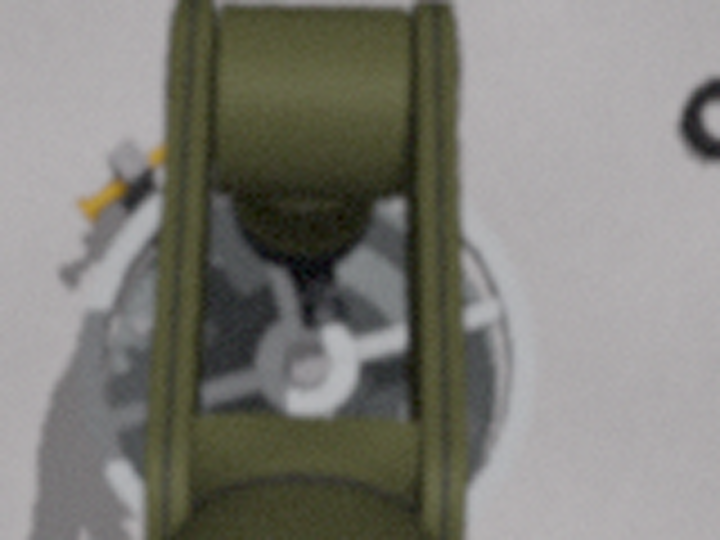

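The view shows that the arm hides the lug. The screw's head end is at (90,210), and the wheel is at about +16° by reckoning. I'll go slowly from here.

```bash
python3 -m crank '[[0,0,-0.5,0.0006,0.0001,0,0],[0,0,-1,0.0013,0.0002,0,0],[0,0,-1.5,0.0019,0.0003,0,0],[0,0,-2,0.0026,0.0004,0,0],[0,0,-2.5,0.0032,0.0005,0,0],[0,0,-3,0.0039,0.0006,0,0],[0,0,-3.5,0.0045,0.0007,0,0],[0,0,-4,0.0052,0.0008,0,0]]'
python3 -m crank '[[0,0,-0.2,0.0003,0,0,0],[0,0,-0.4,0.0005,0.0001,0,0],[0,0,-0.6,0.0008,0.0001,0,0],[0,0,-0.8,0.001,0.0002,0,0],[0,0,-1,0.0013,0.0002,0,0],[0,0,-1.2,0.0016,0.0002,0,0],[0,0,-1.4,0.0018,0.0003,0,0],[0,0,-1.6,0.0021,0.0003,0,0]]'
python3 go.py .549 .0286 .077 90
```

```text
t: 6.65
ee_pos: [0.6233, 0.0382, 0.0772]
ee_rot: [-1.859, -2.532, 0.0]
ft_force: [-1.2, -3.5, -0.7]
finger_gap: 0.0004
grip_force: 1.4
t: 7.45
ee_pos: [0.623, 0.0403, 0.0773]
ee_rot: [-1.824, -2.557, 0.0]
ft_force: [-0.6, -3.4, -0.5]
finger_gap: 0.0002
grip_force: 1.4
t 7.45 pos [0.623  0.0403 0.0773] yaw 109.0 F [-0.57 -3.39 -0.47]
rot [-1.0e-02  0.0e+00  1.9e+01] shift [ 0.0131 -0.0738  0.0003]
```

```bash
python3 -m crank '[[0,0,-0.2,0.0003,0,0,0],[0,0,-0.4,0.0005,0.0001,0,0],[0,0,-0.6,0.0008,0.0001,0,0],[0,0,-0.8,0.001,0.0002,0,0],[0,0,-1,0.0013,0.0002,0,0],[0,0,-1.2,0.0016,0.0002,0,0],[0,0,-1.4,0.0018,0.0003,0,0],[0,0,-1.6,0.0021,0.0003,0,0]]'
python3 -m crank '[[0,0,-0.2,0.0003,0,0,0],[0,0,-0.4,0.0005,0.0001,0,0],[0,0,-0.6,0.0008,0.0001,0,0],[0,0,-0.8,0.001,0.0002,0,0],[0,0,-1,0.0013,0.0002,0,0],[0,0,-1.2,0.0016,0.0002,0,0],[0,0,-1.4,0.0018,0.0003,0,0],[0,0,-1.6,0.0021,0.0003,0,0]]'
```

```text
t: 8.25
ee_pos: [0.6228, 0.0424, 0.0773]
ee_rot: [1.788, 2.583, 0.0]
ft_force: [0.1, -4.1, -1.2]
finger_gap: 0.0001
grip_force: 1.4
t: 9.05
ee_pos: [0.6223, 0.0445, 0.0773]
ee_rot: [1.752, 2.607, 0.0]
ft_force: [-0.4, -3.8, -0.8]
finger_gap: -0.0004
grip_force: 1.4
```

```bash
python3 -m crank '[[0,0,-0.2,0.0003,0,0,0],[0,0,-0.4,0.0005,0.0001,0,0],[0,0,-0.6,0.0008,0.0001,0,0],[0,0,-0.8,0.001,0.0002,0,0],[0,0,-0.9,0.0012,0.0002,0,0],[0,0,-1,0.0013,0.0002,0,0],[0,0,-1.1,0.0014,0.0002,0,0],[0,0,-1.2,0.0016,0.0002,0,0]]'
```

```text
t: 9.85
ee_pos: [0.6219, 0.046, 0.0773]
ee_rot: [1.725, 2.625, 0.0]
ft_force: [0.4, -3.0, -0.8]
finger_gap: -0.0002
grip_force: 1.4
```

```bash
python3 -m crank '[[0,0,-0.2,0.0003,0,0,0],[0,0,-0.4,0.0005,0.0001,0,0],[0,0,-0.6,0.0008,0.0001,0,0],[0,0,-0.8,0.001,0.0002,0,0],[0,0,-0.9,0.0012,0.0002,0,0],[0,0,-1,0.0013,0.0002,0,0],[0,0,-1.1,0.0014,0.0002,0,0],[0,0,-1.2,0.0016,0.0002,0,0]]'
```

```text
t: 10.65
ee_pos: [0.6216, 0.0474, 0.0773]
ee_rot: [1.697, 2.643, -0.0]
ft_force: [0.9, -3.2, -2.3]
finger_gap: 0.0002
grip_force: 1.9
```

```bash
python3 -m crank '[[0,0,-0.2,0.0003,0,0,0],[0,0,-0.3,0.0004,0.0001,0,0],[0,0,-0.4,0.0005,0.0001,0,0],[0,0,-0.5,0.0006,0.0001,0,0],[0,0,-0.6,0.0008,0.0001,0,0],[0,0,-0.7,0.0009,0.0001,0,0],[0,0,-0.8,0.001,0.0002,0,0],[0,0,-0.8,0.001,0.0002,0,0]]'; python3 go.py .549 .0286 .077 90
```

```text
t: 11.45
ee_pos: [0.6216, 0.0477, 0.0773]
ee_rot: [1.678, 2.654, -0.001]
ft_force: [2.3, -5.9, -1.7]
finger_gap: 0.0001
grip_force: 3.1
t 11.45 pos [0.6216 0.0477 0.0773] yaw 115.4 F [ 2.3  -5.94 -1.71]
rot [ 0.03  0.08 25.4 ] shift [ 0.0139 -0.0738  0.0003]
```

```bash
python3 -m crank '[[0,0,-0.2,0.0003,0,0,0],[0,0,-0.3,0.0004,0.0001,0,0],[0,0,-0.4,0.0005,0.0001,0,0],[0,0,-0.5,0.0006,0.0001,0,0],[0,0,-0.6,0.0008,0.0001,0,0],[0,0,-0.7,0.0009,0.0001,0,0],[0,0,-0.8,0.001,0.0002,0,0],[0,0,-0.8,0.001,0.0002,0,0]]'; python3 go.py .549 .0286 .077 90
```

```text
t: 12.25
ee_pos: [0.6218, 0.0479, 0.0774]
ee_rot: [1.659, 2.665, -0.002]
ft_force: [3.3, -8.0, -3.6]
finger_gap: 0.0002
grip_force: 4.2
t 12.25 pos [0.6218 0.0479 0.0774] yaw 116.21 F [ 3.32 -7.97 -3.59]
rot [ 0.05  0.16 26.21] shift [ 0.0149 -0.0738  0.0003]
```

The lug is on the screw (8.6 N, about 2.5 N/mm). I'll go to about 12 N and hold.

```bash
python3 -m crank '[[0,0,0,0.0003,0,0,0],[0,0,0,0.0006,0,0,0],[0,0,0,0.0009,0,0,0],[0,0,0,0.0011,0,0,0],[0,0,0,0.0013,0,0,0],[0,0,0,0.0013,0,0,0],[0,0,0,0.0013,0,0,0],[0,0,0,0.0013,0,0,0]]'; python3 go.py .549 .0286 .077 90
```

```text
t: 13.05
ee_pos: [0.6218, 0.0479, 0.0774]
ee_rot: [1.657, 2.664, -0.004]
ft_force: [3.7, -11.1, -3.3]
finger_gap: -0.0001
grip_force: 5.8
t 13.05 pos [0.6218 0.0479 0.0774] yaw 116.22 F [  3.71 -11.14  -3.3 ]
rot [ 0.08  0.27 26.22] shift [ 0.0148 -0.0738  0.0003]
```

```bash
python3 -m crank '[[0,0,0,0.0001,0,0,0],[0,0,0,0.0002,0,0,0],[0,0,0,0.0002,0,0,0],[0,0,0,0.0002,0,0,0],[0,0,0,0.0002,0,0,0],[0,0,0,0.0002,0,0,0],[0,0,0,0.0002,0,0,0],[0,0,0,0.0002,0,0,0]]'
python3 -m crank '[[0,0,0,-0.0007,0,0,0],[0,0,0,-0.0014,0,0,0],[0,0,0,-0.0021,0,0,0],[0,0,0,-0.0028,0,0,0],[0,0,0,-0.0035,0,0,0],[0,0,0,-0.0042,0,0,0],[0,0,0,-0.006,0,0,0],[0,0,0,-0.008,0,0,0]]'
python3 -m crank '[[0,0,0,-0.004,0,0,0],[0,0,0,-0.008,0,0,0],[0,0,0,-0.008,0,-0.01,0],[0,0,0,-0.008,0,-0.03,0],[0,0,0,-0.008,0,-0.06,0],[0,0,0,-0.008,0,-0.09,0],[0,0,0,-0.008,0,-0.12,0],[0,0,0,-0.008,0,-0.12,0]]'
python3 go.py .4315 -.318 .17 79
```

```text
t: 13.85
ee_pos: [0.6218, 0.0479, 0.0774]
ee_rot: [1.657, 2.663, -0.004]
ft_force: [3.9, -12.4, -3.9]
finger_gap: 0.0001
grip_force: 6.0
t: 14.65
ee_pos: [0.6235, 0.0445, 0.0774]
ee_rot: [-1.66, -2.666, -0.001]
ft_force: [0.2, 0.1, 0.3]
finger_gap: -0.0002
grip_force: 0.0
t: 15.45
ee_pos: [0.6307, 0.0365, 0.2034]
ee_rot: [1.656, 2.659, 0.009]
ft_force: [1.2, 0.6, -0.3]
finger_gap: 0.0004
grip_force: 0.0
t 15.45 pos [0.6307 0.0365 0.2034] yaw 116.17 F [ 1.17  0.65 -0.27]
rot [ 0.61  0.07 37.17] shift [-0.2302 -0.3354  0.0312]
```

```bash
python3 -m crank '[[0,0,3,-0.014,-0.021,0,0],[0,0,7,-0.04,-0.058,0,0],[0,0,11,-0.066,-0.096,0,0],[0,0,15,-0.092,-0.134,0,0],[0,0,19,-0.118,-0.172,0,0],[0,0,23,-0.144,-0.21,0,0],[0,0,27,-0.17,-0.248,0,0],[0,0,31,-0.19,-0.277,0,0]]'
python3 go.py .4296 -.3175 .17 79
```

```text
t: 16.25
ee_pos: [0.4606, -0.258, 0.1973]
ee_rot: [-2.317, -2.121, 0.001]
ft_force: [0.7, -0.5, -0.1]
finger_gap: 0.0002
grip_force: 0.0
t 16.25 pos [ 0.4606 -0.258   0.1973] yaw 84.95 F [ 0.74 -0.54 -0.07]
rot [-0.03  0.01  5.95] shift [-0.062  -0.0257  0.0273]
```

```bash
python3 -m crank '[[0,0,2,-0.015,-0.006,0,0],[0,0,4,-0.03,-0.012,0,0],[0,0,6,-0.045,-0.019,0.005,0],[0,0,6,-0.055,-0.023,0.015,0],[0,0,6,-0.06,-0.025,0.025,0],[0,0,6,-0.062,-0.026,0.027,0],[0,0,6,-0.062,-0.026,0.027,0],[0,0,6,-0.062,-0.026,0.027,0]]'
python3 - <<'E'
from h import *
f=grab('wrist'); save(f,'w2.png',k=1.42)
f=grab('top'); save(f,'t3.png',(230,90,390,210),4.5)
E
python3 go.py .4296 -.3175 .085 79
```

```text
t: 17.05
ee_pos: [0.4317, -0.3153, 0.1702]
ee_rot: [-2.42, -2.003, -0.0]
ft_force: [0.3, -0.0, -0.3]
finger_gap: 0.0005
grip_force: 0.0
t 17.15 pos [ 0.432  -0.3155  0.1706] yaw 79.23 F [ 0.02 -0.05 -0.74]
rot [0.04 0.01 0.23] shift [-0.0024 -0.002   0.0856]
```

View pics/w2.png

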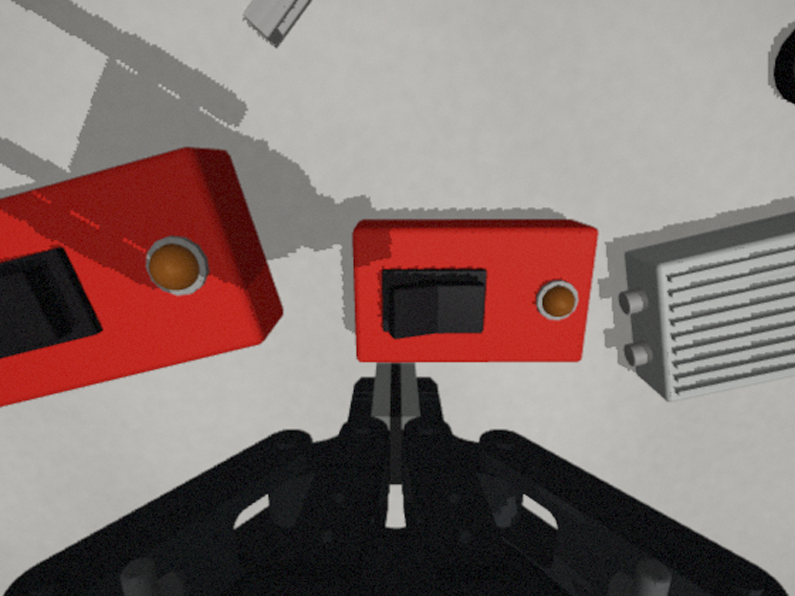

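View pics/t3.png

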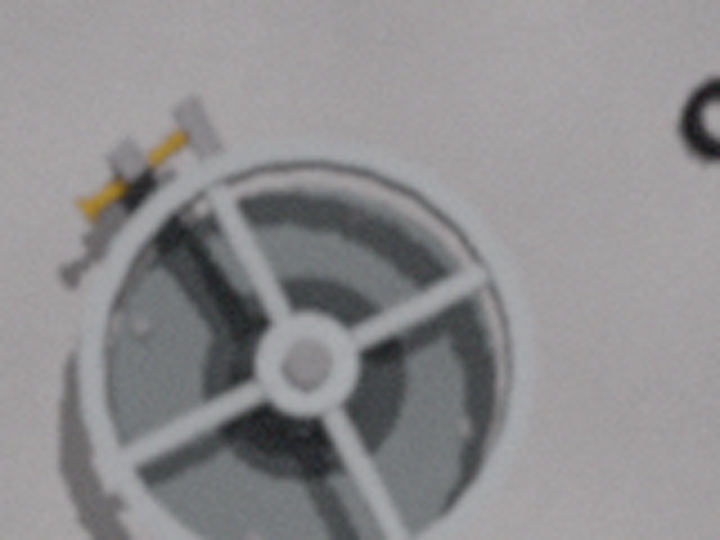

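The top view shows the lug (200,125) resting on the screw tip (180,138). In the wrist view the rocker spans (383–485, 270–338), and its raised half is at (413,308), away from the dome at (558,300).

Run:
```python
from h import *
f=ld('wrist');Q=lambda a,b,z=None:pt(f,a/1.42,b/1.42,z)
for a,b in[(413,308),(394,310),(430,308),(390,338),(390,285),(460,306),(558,300)]: print(a,b,Q(a,b).round(4))
```

```text
413 308 [ 0.4407 -0.321   0.0691]
394 310 [ 0.4301 -0.3186  0.0738]
430 308 [ 0.4504 -0.3238  0.0662]
390 338 [ 0.422  -0.3465  0.0443]
390 285 [ 0.4302 -0.3056  0.0671]
460 306 [ 0.4678 -0.3262  0.065 ]
558 300 [ 0.5266 -0.3361  0.0573]
```

```bash
python3 -m crank '[[0,0,0,-0.002,-0.001,0.02,0],[0,0,0,-0.004,-0.0015,0.045,0],[0,0,0,-0.004,-0.0015,0.07,0],[0,0,0,-0.004,-0.0015,0.085,0],[0,0,0,-0.004,-0.0015,0.088,0],[0,0,0,-0.004,-0.0015,0.09,0],[0,0,0,-0.004,-0.0015,0.092,0],[0,0,0,-0.004,-0.0015,0.094,0]]'
python3 -m crank '[[0,0,0,0,0,0.001,0],[0,0,0,0,0,0.002,0],[0,0,0,0,0,0.003,0],[0,0,0,0,0,0.004,0],[0,0,0,0,0,0.005,0],[0,0,0,0,0,0.006,0],[0,0,0,0,0,0.007,0],[0,0,0,0,0,0.008,0]]'
```

```text
t: 17.95
ee_pos: [0.43, -0.32, 0.0772]
ee_rot: [2.419, 2.001, 0.001]
ft_force: [-0.5, 0.9, 0.6]
finger_gap: -0.0001
grip_force: 0.0
t: 18.75
ee_pos: [0.4293, -0.3194, 0.0682]
ee_rot: [-2.421, -2.002, -0.0]
ft_force: [-2.2, -0.6, 3.0]
finger_gap: 0.0001
grip_force: 1.3
```

```bash
python3 -m crank '[[0,0,0,0,0,0.0005,0],[0,0,0,0,0,0.001,0],[0,0,0,0,0,0.0015,0],[0,0,0,0,0,0.002,0],[0,0,0,0,0,0.0025,0],[0,0,0,0,0,0.003,0],[0,0,0,0,0,0.003,0],[0,0,0,0,0,0.003,0]]'
```

```text
t: 19.55
ee_pos: [0.4292, -0.3194, 0.0659]
ee_rot: [2.421, 2.002, 0.0]
ft_force: [-2.4, 1.6, 7.7]
finger_gap: 0.0003
grip_force: 3.6
```

Now push on a bit to be sure it is on its hard stop.

```bash
python3 -m crank '[[0,0,0,0,0,0.0005,0],[0,0,0,0,0,0.001,0],[0,0,0,0,0,0.0015,0],[0,0,0,0,0,0.002,0],[0,0,0,0,0,0.002,0],[0,0,0,0,0,0.002,0],[0,0,0,0,0,0.002,0],[0,0,0,0,0,0.002,0]]'
python3 -m crank '[[0,0,0,0,0,-0.002,0],[0,0,0,0,0,-0.006,0],[0,0,0,0,0,-0.02,0],[0,0,0,0,0,-0.04,0],[0,0,0,0,0,-0.07,0],[0,0,0,0,0,-0.1,0],[0,0,0,0,0,-0.1,0],[0,0,0,0,0,-0.1,0]]'
python3 - <<'E'
from h import *
f=grab('wrist'); save(f,'w3.png',(230,130,450,280),3)
Q=lambda a,b,z=None:pt(f,a/1.42,b/1.42,z)
for a,b in[(413,308),(400,308),(430,308),(460,306),(475,306)]: print(a,b,Q(a,b).round(4))
g=grab('top'); a=pickle.load(open('top.pkl','rb')); cv2.imwrite('pics/t4.png',cv2.resize(g['color'][90:210,230:390,::-1],None,fx=3,fy=3))
E
```

```text
t: 20.35
ee_pos: [0.4292, -0.3194, 0.0656]
ee_rot: [2.42, 2.001, 0.0]
ft_force: [-5.2, 2.7, 20.8]
finger_gap: 0.0
grip_force: 10.2
t: 21.15
ee_pos: [0.4299, -0.3199, 0.1638]
ee_rot: [2.419, 2.001, 0.001]
ft_force: [-0.9, 0.8, -0.7]
finger_gap: -0.0001
grip_force: 0.0
413 308 [ 0.4391 -0.325   0.065 ]
400 308 [ 0.4319 -0.3234  0.0657]
430 308 [ 0.4486 -0.3266  0.0656]
460 306 [ 0.4651 -0.3274  0.0693]
475 306 [ 0.4729 -0.3277  0.0727]
```

View pics/w3.png

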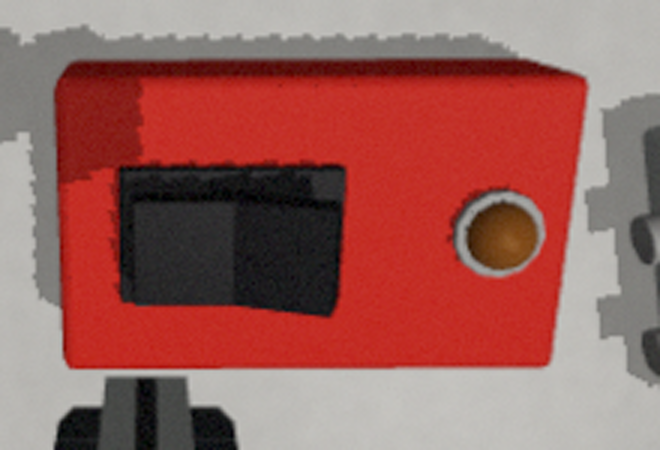

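View pics/t4.png

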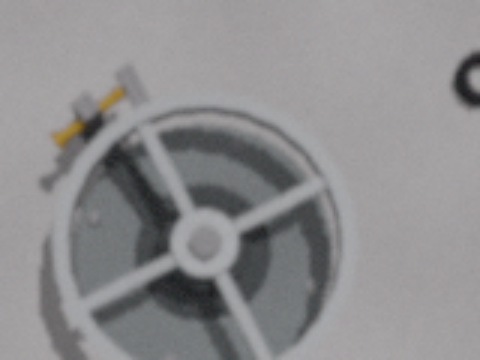

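The rocker's far half at crop (185,250) is now level at 65–66 mm and the dome side is raised. The lug at (130,85) is still on the screw tip, and the arm is clear, so I'm handing in.

```bash
python3 -c "
from plant import robot
print(robot.job_done())"
```

```text
the job is handed in; nothing more can be done
None
```

The job is handed in at about 21 s, with no verdict returned: the lug was held on the stop screw with about 12 N for over a second and left resting there, the smaller panel's rocker is pressed fully on, and the arm is clear.

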